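File the edge of a test coupon on forward strokes only

ROBOT

A 7-joint arm with a two-finger parallel gripper is mounted at the origin on a cart in front of the work surface, level with it; the furniture and walls round the work are solid. World frame = base frame: x ahead of the robot, y to its left, z up, the work surface at z = 0. Lengths are in m, angles in rad, forces in N, time in s.
With the tool pointing down it reaches from about 0.4 to 0.925 m from the base axis. Payload 4.1 kg.
Tool frame: the origin (TCP) lies at the very end of the fingers, on their centre line; the grasp point (between the pads) lies 19 mm behind it; z points along the fingers, y is the line along which they close (so a half turn about z gives the same grasp; the last joint's range is limited). The gripper opens to 85 mm and grips with 20 to 120 N. Pads are 22 mm wide; open, the fingers measure 114 mm over their backs; the gripper's body (76 mm by 85 mm) begins 54 mm behind the grasp point. The pads swing forward as they close: fully open they stand 13 mm farther back than shut.
Start: joints at [1.127, 0.398, 0.045, 1.537, -0.019, 1.207, -0.051], TCP at [0.22, -0.612, 0.231] pointing down, gripper open.
Joint ranges: [-2.82, 2.82], [-0.49, 2.23], [-1.37, 1.46], [0, 2.46], [-1.36, 4.5], [0.23, 2], [-2.94, 2.94]. Speed limits (rad/s): [2.57, 2.57, 3.14, 3.14, 3.14, 3.14, 3.14].

INTERFACE

Orientations are given as a unit quaternion [x, y, z, w].
In Python, from rig import env gives the robot as it stands.
- The arm moves only by the tool step_arm, never from a script. Its argument "increments" is a list of rows, each a list of 6 numbers: the shift along the tool's x, y, z in cm, then the turn, a rotation vector about the tool's x, y, z in degrees. A call has 1 to 20 rows; each row is the pose to reach, as a shift and turn from the pose commanded when the call began, along the tool's axes at that moment; what a row does not reach only later rows make up. A row lasts 1/12 s, in which the tool goes at most 41.7 mm and 7.16 degrees, less where a joint would pass 70% of its speed; a pose out of reach is approached as far as the arm can. A call with a gripper value outside its range is refused whole. "gripper" is the opening, from 0 (shut) to 1 (fully open), set as the call begins (left out, the last holds). The fingers move at their own pace and stop on an object; the grip force is fixed at half the most. Time passes only in rows, so rows that repeat a pose let the fingers close. It gives the time, the measured TCP pose, the force, the opening and the grip force at its end, in the units of the state.
- env.sense(): the state, without advancing time (a new reading comes with each control period).
- env.capture(name): name is "side" or "top" or "wrist"; returns a dict with "frame" (384x512x3 uint8, red, green, blue), "z_map" (384x512 float32, m along the optical axis (not along the pixel's ray), 0 where there is no reading), "fx", "fy", "cx", "cy" (pixels), "k1" (the pictures are not rectified: a ray, as slopes to the right and down, at radius r is drawn at 1 + k1 r^2 times it, then the intrinsics apply), "xyz" and "rotation" of the camera in the world. Camera axes: x right, y up, looking along -z (the intrinsics and any distortion apply to the point x, -y, -z); pixel columns grow to the right and rows downward; lengths in m; the calibration is good to about 2 mm. A picture is of the moment at which its call begins.
- env.finish_job(): hands the job in; it is judged then, once.
Trained networks look in the newest picture that a camera, given by its name, has taken for a name from the list of things; names that differ only in an ending like _2 or _b are one class to them, and where a whole thing is asked for, a point or a joint stands for the part that bears it (a point fixed in the world has none). Each returns a list of dicts, best first, with "score" (0 to 1); they miss things now and then, are a little off and sometimes report something else, mostly with a low value. They report only what shows in the picture. A call takes as long as a camera call.
- env.boxes_of(target, camera): "extent" ([left, top, width, height] in pixels, round what is visible of it).
The state is a dict: "clock": time; "joint_pos": joint angles; "qvel": joint speeds; "joint_efforts": joint torques, N m; "eef_pos": TCP position; "tcp_rot": TCP orientation; "force": force on the tool from outside, world axes, zero at the start; "torque": the same for the moment, N m; "finger_gap": finger opening in m; "finger_force": force on a finger pad.
Only numpy, scipy, OpenCV 4.12 (cv2) and the standard library are available. Lean on these libraries where they do the work, as an engineer would, in place of code of your own. Each camera call takes 0.05 s, during which the arm holds its last target. There are 200 camera calls.

TASK

Take the block file by its wooden grip and give the top edge of the metal coupon in the sprung clamp at least two long strokes: hold the file flat and square across the edge, start with the front end of its blade on the edge and push it away from you until the rear end of the blade is on the edge, pressing it down lightly so that the clamp's carriage is carried forward. File on the forward stroke only: lift the file clear at the end of every stroke and bring it back through the air, never dragging it back over the edge. Then lay the file flat in the shallow steel tray, let go, and leave the other things standing where they are.

Things in the scene. Friction and masses are not known exactly. Their poses are not given: they have to be found in the camera images.
- file: block file: flat steel blade 140 long (x) x 40 wide (y) x 6 thick; on its middle a wooden grip block 80 x 26, take it across the 26. Heights above the underside: grey foot (92 x 30) 6 to 11, straight grip sides 11 to 40, top 46. 0.22 kg. Origin: centre of the underside (filing face), z up; both ends alike. Starts on the worktop, left or right of the clamp, the tray on the other side
- coupon: upright aluminium plate 80 wide (y) x 6 thick (x), its top 21 mm bare above steel jaws 84 wide x 35 deep. Origin: middle of its top edge, 95 mm above the worktop; x is the filing direction, level, square to the edge, away from the robot (within 0.25 rad of straight ahead); y along the edge; z up
- jaws (a joint): sink of the jaws with the coupon when pressed down: 0 at rest, up to 0.008 m at the stop; sprung, gives from about 2.5 N on and then takes 0.8 N for each mm (3 to 5 mm of sink is a good filing pressure)
- carriage (a joint): the clamp's carriage on two guide rods, carrying jaws and coupon: 0 at rest, positive when carried along the coupon's +x (away from the robot), negative when dragged back; metres, stops at -0.012 and +0.012, spring-centred, 0.3 N for each mm. Its base, 130 deep (x) x 110 wide, is fixed to the worktop
- tray: fixed shallow open steel tray 172 long (x) x 92 wide (y), rim 14 high, walls 3, floor 3 mm above the worktop. Origin: centre of its underside; x along its length, within 0.2 rad of straight ahead; z up
- weigh_boat_0: bystander: white square plastic weighing boat, 67 x 67 x 16 mm; origin at the centre of its underside
- marker: bystander: marker pen lying down, 133 long, 12 thick mm; origin at the centre of its underside
- label_roll: bystander: white roll of blank labels lying flat, 60 diameter, 22 high mm; origin at the centre of its underside
- gel_jar: bystander: white-capped jar, 50 diameter, 66 high mm; origin at the centre of its underside
- lid_jar_0: bystander: small white-capped jar, 43 diameter, 58 high mm; origin at the centre of its underside
- beaker_small: bystander: small clear beaker, 74 diameter, 85 high mm; origin at the centre of its underside
- rollon_04: bystander: slim black bottle, 20 diameter, 86 high mm; origin at the centre of its underside
- rollon_05: bystander: slim black bottle, 20 diameter, 86 high mm; origin at the centre of its underside

How it is judged:
By the outcome, as a careful person would: the job done as asked, in the order asked, and still so for the second after the job is handed in, with the robot touching nothing.
It also fails if it takes over 58 s, if anything falls off the work surface, if the arm or the gripper's body presses on something with over 40 N, if the wrist force passes 120 N, or if a joint passes its speed limit or range.

## Working session

There is one attempt and no reset: what is moved stays moved. The work goes in short steps, Python scripts to look and compute and a tool call to move; the robot and the scene stay as the last step left them, time stands still between calls to the robot, and variables do not carry over. Pictures are saved under pics/ and viewed, at most 10 in all, crops included, and the job is handed in when it is done.

Besides the shell and the picture viewer there is one more tool, called after ">>>" as name([rows], argument=value, ...), one row to a line, values as JSON. step_arm: Moves the arm, as the interface text tells. Its arguments: {"type":"object","properties":{"increments":{"type":"array"},"gripper":{"type":"number"}},"required":["increments"]}

```bash
mkdir -p pics; ls; cat > h.py <<'E'
from rig import env
import numpy as np, cv2
from scipy.spatial.transform import Rotation as R
def cloud(c):
    h,w=c["z_map"].shape
    u,v=np.meshgrid(np.arange(w),np.arange(h))
    xd=(u-c["cx"])/c["fx"]; yd=(v-c["cy"])/c["fy"]
    x,y=xd.copy(),yd.copy()
    for _ in range(10):
        s=1+c["k1"]*(x*x+y*y); x=xd/s; y=yd/s
    z=c["z_map"]
    P=np.stack([x*z,-y*z,-z],-1)
    Rm=np.array(c["rotation"],float)
    Rm=R.from_quat(Rm).as_matrix() if Rm.size==4 else Rm.reshape(3,3)
    W=P@Rm.T+np.array(c["xyz"]); W[z==0]=np.nan
    return W
E
python3 - <<'E'
from h import *
s=env.sense(); print({k:np.round(v,3) for k,v in s.items()})
for n in ["top","side"]:
    c=env.capture(n); cv2.imwrite(f"pics/{n}0.png",c["frame"][...,::-1]); np.savez(f"{n}0.npz",W=cloud(c),f=c["frame"])
    print(n,c["xyz"],c["rotation"],c["fx"],c["k1"])
    for t in "file coupon jaws carriage tray weigh_boat_0 marker label_roll gel_jar lid_jar_0 beaker_small rollon_04".split():
        print(t,[(np.round(b["extent"]).astype(int).tolist(),round(b["score"],2)) for b in env.boxes_of(t,n)[:3]])
E
```

```text
pics
{'clock': np.float64(0.0), 'joint_pos': array([ 1.127,  0.399,  0.045,  1.538, -0.019,  1.207, -0.051]), 'qvel': array([ 0.   ,  0.   ,  0.   , -0.001,  0.001,  0.   ,  0.001]), 'joint_efforts': array([ 0.0000e+00, -4.7513e+01,  1.3640e+00, -2.5422e+01,  1.1000e-02,
        9.0000e-03,  0.0000e+00]), 'eef_pos': array([ 0.219, -0.611,  0.23 ]), 'tcp_rot': array([ 0.985,  0.172, -0.   , -0.001]), 'force': array([ 0.102, -0.009,  0.474]), 'torque': array([-0.028, -0.019, -0.011]), 'finger_force': np.float64(0.0), 'finger_gap': np.float64(0.085)}
top [ 0.38802133 -0.02199477  1.3129151 ] [-0.0570136   0.04850028  0.70698169 -0.7032596 ] 369.32892180468684 -0.046799679496200945
file [([342, 198, 21, 38], 0.96), ([95, 216, 25, 17], 0.24)]
coupon [([233, 198, 24, 5], 0.37)]
jaws [([230, 190, 26, 15], 0.52)]
carriage [([229, 192, 28, 13], 0.82)]
tray [([148, 196, 28, 48], 0.88)]
weigh_boat_0 [([196, 218, 17, 24], 0.65)]
marker [([260, 238, 39, 4], 0.53)]
label_roll [([239, 146, 13, 20], 0.66)]
gel_jar [([98, 216, 21, 14], 0.68)]
lid_jar_0 [([392, 220, 15, 14], 0.73)]
beaker_small [([135, 160, 25, 21], 0.67)]
rollon_04 [([232, 193, 26, 16], 0.6), ([359, 170, 11, 7], 0.59), ([347, 168, 10, 10], 0.42)]
side [-0.33635211 -1.50683858  0.736336  ] [ 0.549226   -0.15886453 -0.21429823  0.79195273] 489.8473899751908 -0.0673561525324624
file [([260, 245, 43, 20], 0.79)]
coupon []
jaws [([293, 263, 13, 24], 0.62)]
carriage [([233, 201, 15, 11], 0.48)]
tray [([169, 190, 46, 18], 0.69)]
weigh_boat_0 [([189, 201, 17, 9], 0.48)]
marker []
label_roll [([215, 228, 13, 14], 0.58)]
gel_jar [([163, 171, 9, 14], 0.64), ([212, 166, 15, 21], 0.23)]
lid_jar_0 [([164, 168, 11, 16], 0.58), ([291, 262, 17, 25], 0.52)]
beaker_small [([216, 168, 14, 21], 0.55)]
rollon_04 [([324, 228, 5, 24], 0.42)]
```

```bash
python3 - <<'E'
from h import *
d=np.load("top0.npz");W,f=d["W"],d["f"]
a=cv2.resize(f[130:260,80:420][...,::-1],None,fx=2.35,fy=2.35,interpolation=cv2.INTER_CUBIC)
H=np.clip(W[130:260,80:420,2],0,.12)/.12*255
b=cv2.applyColorMap(cv2.resize(np.nan_to_num(H).astype(np.uint8),(a.shape[1],a.shape[0]),interpolation=0),cv2.COLORMAP_JET)
b=b[:600-a.shape[0]]
cv2.imwrite("pics/v1.png",np.vstack([a,b])[:600,:800])
for n,(u,v) in dict(file=(352,217),coupon=(244,200),tray=(162,220),wb=(204,230),mark=(279,240),roll=(245,156),gel=(108,223),lid=(399,227),bk=(147,170),r=(364,173),r2=(352,173)).items(): print(n,np.round(W[v,u],3))
E
```

```text
file [ 0.476 -0.359  0.042]
coupon [0.534 0.012 0.074]
tray [0.472 0.306 0.003]
wb [0.436 0.156 0.003]
mark [ 0.4   -0.109  0.006]
roll [0.698 0.009 0.025]
gel [0.458 0.475 0.069]
lid [ 0.44  -0.515  0.055]
bk [0.654 0.366 0.005]
r [ 0.624 -0.398  0.076]
r2 [ 0.626 -0.359  0.066]
```

View pics/v1.png

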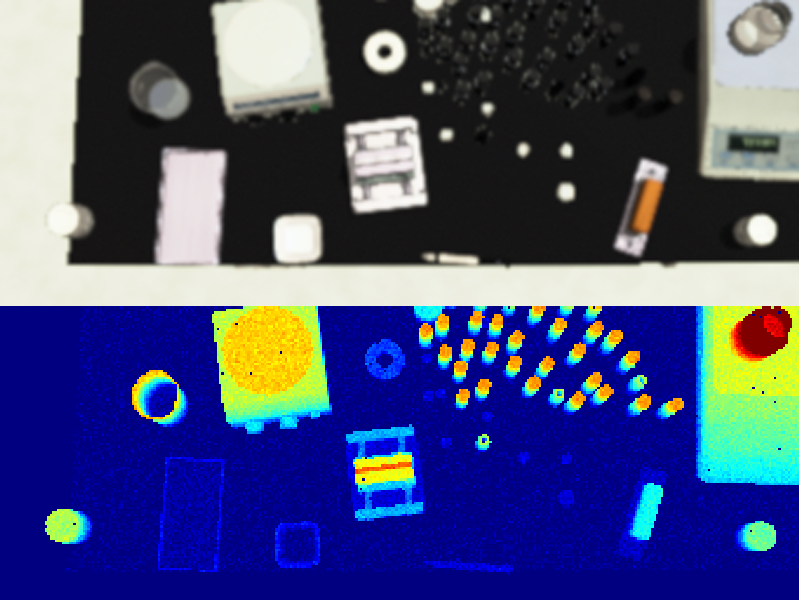

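```bash
cat >> h.py <<'E'
def rect(W,x0,x1,y0,y1,z0,z1):
    P=W.reshape(-1,3); m=(P[:,0]>x0)&(P[:,0]<x1)&(P[:,1]>y0)&(P[:,1]<y1)&(P[:,2]>z0)&(P[:,2]<z1)
    Q=P[m]
    (c,s,a)=cv2.minAreaRect((Q[:,:2]*1000).astype(np.float32))
    ev,V=np.linalg.eigh(np.cov(Q[:,:2].T)); v=V[:,1]
    return dict(n=len(Q),c=np.round(c,1),s=np.round(s,1),a=round(a,1),pca=round(np.degrees(np.arctan2(v[1],v[0]))%180,1),mean=np.round(Q.mean(0)*1000,1),med=np.round(np.median(Q,0)*1000,1))
E
python3 - <<'E'
from h import *
W=np.load("top0.npz")["W"]
print("grip",rect(W,.38,.58,-.42,-.30,.03,.06))
print("file",rect(W,.38,.58,-.42,-.30,.004,.06))
print("coupon",rect(W,.45,.65,-.08,.1,.084,.12))
print("jaws",rect(W,.45,.65,-.08,.1,.06,.12))
print("base",rect(W,.4,.68,-.1,.12,.015,.12))
print("tray",rect(W,.36,.58,.23,.38,.007,.03))
E
```

```text
grip {'n': 200, 'c': array([ 477.1, -368.4]), 's': array([27.4, 80.5]), 'a': 72.9, 'pca': np.float64(161.0), 'mean': array([ 477. , -367.2,   44.9]), 'med': array([ 476.2, -366.6,   45.7])}
file {'n': 599, 'c': array([ 486.7, -359.2]), 's': array([117.7, 184.7]), 'a': 89.9, 'pca': np.float64(168.7), 'mean': array([ 477.9, -362.5,   20.3]), 'med': array([ 476.1, -362.8,    9.4])}
coupon {'n': 51, 'c': array([538.5,  16.3]), 's': array([ 6.5, 77.3]), 'a': 7.1, 'pca': np.float64(97.6), 'mean': array([538.4,  16.5,  94. ]), 'med': array([538.1,  18. ,  94.2])}
jaws {'n': 263, 'c': array([539.5,  16.7]), 's': array([38.9, 82.6]), 'a': 6.7, 'pca': np.float64(97.0), 'mean': array([537.5,  16.4,  77.8]), 'med': array([536.8,  15.4,  74.8])}
base {'n': 933, 'c': array([542.1,   9.9]), 's': array([275.3, 218.7]), 'a': 0.2, 'pca': np.float64(20.2), 'mean': array([554.1,  24.1,  49.9]), 'med': array([541.2,  22. ,  39.6])}
tray {'n': 285, 'c': array([479.6, 305.9]), 's': array([176.9, 127.4]), 'a': 5.4, 'pca': np.float64(0.5), 'mean': array([479.8, 308.4,  11.3]), 'med': array([478.5, 308.9,  10.4])}
```

```bash
cat >> h.py <<'E'
def inc(p,yaw,pitch=0.,cmd=None):
    """increments (cm,deg) from the present pose to TCP p (m), tool x at yaw deg, pointing down"""
    s=env.sense(); p0=np.array(s["eef_pos"]); R0=R.from_quat(s["tcp_rot"])
    if cmd is not None: p0=np.array(cmd[0]); R0=Rd(cmd[1])
    d=R0.inv().apply(np.array(p)-p0)*100
    r=(R0.inv()*Rd(yaw)).as_rotvec(degrees=True)
    print("inc",np.round(d,2),np.round(r,2))
def Rd(yaw): return R.from_euler('z',yaw,degrees=True)*R.from_euler('x',180,degrees=True)
def st():
    s=env.sense(); R0=R.from_quat(s["tcp_rot"]); X=R0.as_matrix()
    print("t",round(float(s["clock"]),2),"p",np.round(np.array(s["eef_pos"])*1000,1),"yaw",np.round(np.degrees(np.arctan2(X[1,0],X[0,0])),2),"z",np.round(X[:,2],3),"F",np.round(s["force"],2),"T",np.round(s["torque"],2),"gap",round(float(s["finger_gap"])*1000,1),"ff",round(float(s["finger_force"]),1),"q",np.round(s["joint_pos"],2))
E
python3 -c "
from h import *
st();inc([.477,-.368,.23],-18)"
```

```text
t 1.3 p [ 219.7 -611.8  231.3] yaw 19.76 z [ 0. -0. -1.] F [ 0.79 -0.19  0.33] T [ 0.   -0.01 -0.03] gap 85.6 ff 0.0 q [ 1.13  0.4   0.05  1.54 -0.02  1.21 -0.05]
inc [ 32.45 -14.24   0.13] [ 1.000e-02 -0.000e+00  3.776e+01]
```

>>> step_arm([
  [32.4, -14.2, 0.1, 0, 0, 37.8],
  [32.4, -14.2, 0.1, 0, 0, 37.8],
  [32.4, -14.2, 0.1, 0, 0, 37.8],
  [32.4, -14.2, 0.1, 0, 0, 37.8],
  [32.4, -14.2, 0.1, 0, 0, 37.8],
  [32.4, -14.2, 0.1, 0, 0, 37.8],
  [32.4, -14.2, 0.1, 0, 0, 37.8],
  [32.4, -14.2, 0.1, 0, 0, 37.8],
  [32.4, -14.2, 0.1, 0, 0, 37.8],
  [32.4, -14.2, 0.1, 0, 0, 37.8],
  [32.4, -14.2, 0.1, 0, 0, 37.8],
  [32.4, -14.2, 0.1, 0, 0, 37.8],
  [32.4, -14.2, 0.1, 0, 0, 37.8],
  [32.4, -14.2, 0.1, 0, 0, 37.8],
], gripper=1)

```text
clock: 2.47
eef_pos: [0.4752, -0.3703, 0.2304]
tcp_rot: [0.987, -0.158, -0.0, 0.0]
force: [0.7, 0.2, 0.3]
finger_gap: 0.0857
finger_force: 0.0
```

```bash
python3 - <<'E'
from h import *
st()
c=env.capture("wrist"); cv2.imwrite("pics/w1.png",c["frame"][...,::-1]); W=cloud(c); np.savez("w1.npz",W=W,f=c["frame"])
print("grip",rect(W,.38,.58,-.45,-.30,.03,.06))
print("griptop",rect(W,.38,.58,-.45,-.30,.043,.06))
print(c["xyz"],c["rotation"])
E
```

```text
t 2.47 p [ 475.2 -370.3  230.4] yaw -18.23 z [-0.    -0.001 -1.   ] F [0.74 0.21 0.3 ] T [ 0.   -0.06  0.  ] gap 85.7 ff 0.0 q [ 0.58  0.31  0.01  1.66 -0.    1.17 -1.3 ]
grip {'n': 1311, 'c': array([ 475.6, -369.5]), 's': array([25.9, 80.4]), 'a': 70.7, 'pca': np.float64(160.7), 'mean': array([ 477.6, -370. ,   44.5]), 'med': array([ 478.2, -370. ,   44.9])}
griptop {'n': 1119, 'c': array([ 475.1, -369.7]), 's': array([23.3, 79.1]), 'a': 71.1, 'pca': np.float64(160.7), 'mean': array([ 476.6, -369.8,   45.1]), 'med': array([ 477.2, -369.9,   45.2])}
[ 0.54692419 -0.39425384  0.37242602] [ 0.08933209 -0.12302103  0.80109839 -0.57890153]
```

View pics/w1.png

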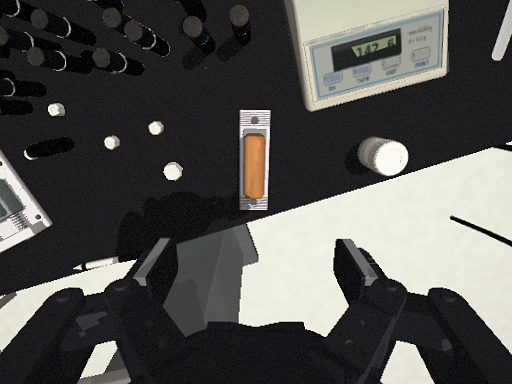

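>>> step_arm([
  [0.0, 0.05, 10, 0, 0, 1],
  [0.0, 0.05, 18, 0, 0, 1],
  [0.0, 0.05, 18, 0, 0, 1],
  [0.0, 0.05, 18, 0, 0, 1],
  [0.0, 0.05, 18, 0, 0, 1],
  [0.0, 0.05, 20, 0, 0, 1],
  [0.0, 0.05, 21.6, 0, 0, 1],
  [0.0, 0.05, 21.6, 0, 0, 1],
  [0.0, 0.05, 21.6, 0, 0, 1],
])

```text
clock: 3.27
eef_pos: [0.4755, -0.3694, 0.0138]
tcp_rot: [0.986, -0.166, -0.001, -0.0]
force: [-0.1, 1.0, 0.8]
finger_gap: 0.0854
finger_force: 0.0
```

```bash
python3 -c "
from h import *
st();inc([.4757,-.3697,.013],-19.2)"
```

```text
t 3.27 p [ 475.5 -369.4   13.8] yaw -19.11 z [-0.002  0.001 -1.   ] F [-0.07  0.96  0.84] T [-0.01  0.03 -0.02] gap 85.4 ff 0.0 q [ 0.59  0.56  0.    1.84 -0.    0.75 -1.31]
inc [0.03 0.02 0.08] [-0.01  0.1   0.09]
```

>>> step_arm([
  [0, 0, 0, 0, 0, 0],
  [0, 0, 0, 0, 0, 0],
  [0, 0, 0, 0, 0, 0],
  [0, 0, 0, 0, 0, 0],
  [0, 0, 0, 0, 0, 0],
  [0, 0, 0, 0, 0, 0],
  [0, 0, 0, 0, 0, 0],
  [0, 0, 0, 0, 0, 0],
], gripper=0)

```text
clock: 3.93
eef_pos: [0.4772, -0.3694, 0.0152]
tcp_rot: [0.986, -0.165, 0.001, 0.0]
force: [0.2, 1.6, 5.4]
finger_gap: 0.025
finger_force: 60.8
```

```bash
python3 -c "
from h import *
st()"
```

```text
t 3.93 p [ 477.2 -369.4   15.2] yaw -19.04 z [ 0.001 -0.001 -1.   ] F [0.15 1.56 5.43] T [ 0.09  0.07 -0.06] gap 25.0 ff 60.8 q [ 0.59  0.55  0.    1.83 -0.    0.75 -1.31]
```

>>> step_arm([
  [0, 0, -2, 0, 0, 0],
  [0, 0, -5, 0, 0, 0],
  [0, 0, -9, 0, 0, 0],
  [0, 0, -13, 0, 0, 0],
  [0, 0, -17, 0, 0, 0],
  [0, 0, -20, 0, 0, 0],
  [0, 0, -20, 0, 0, 0],
  [0, 0, -20, 0, 0, 0],
])

```text
clock: 4.6
eef_pos: [0.477, -0.3695, 0.2157]
tcp_rot: [0.986, -0.165, 0.001, 0.001]
force: [0.2, 0.1, -3.0]
finger_gap: 0.025
finger_force: 59.9
```

```bash
python3 -c "
from h import *
st()
inc([.5384-.085*.992,.0164-.085*.127,.21],7.3)"
```

```text
t 4.6 p [ 477.  -369.5  215.7] yaw -19.05 z [ 0.002 -0.002 -1.   ] F [ 0.2   0.12 -3.03] T [0.   0.03 0.02] gap 25.0 ff 59.9 q [ 0.58  0.33  0.01  1.67 -0.    1.14 -1.31]
inc [-14.41 -34.71   0.49] [  0.09  -0.15 -26.35]
```

>>> step_arm([
  [-14.4, -34.7, 0.5, 0, 0, -26.3],
  [-14.4, -34.7, 0.5, 0, 0, -26.3],
  [-14.4, -34.7, 0.5, 0, 0, -26.3],
  [-14.4, -34.7, 0.5, 0, 0, -26.3],
  [-14.4, -34.7, 0.5, 0, 0, -26.3],
  [-14.4, -34.7, 0.5, 0, 0, -26.3],
  [-14.4, -34.7, 0.5, 0, 0, -26.3],
  [-14.4, -34.7, 0.5, 0, 0, -26.3],
  [-14.4, -34.7, 0.5, 0, 0, -26.3],
  [-14.4, -34.7, 0.5, 0, 0, -26.3],
  [-14.4, -34.7, 0.5, 0, 0, -26.3],
  [-14.4, -34.7, 0.5, 0, 0, -26.3],
  [-14.4, -34.7, 0.5, 0, 0, -26.3],
])

```text
clock: 5.68
eef_pos: [0.4526, 0.0044, 0.2079]
tcp_rot: [0.998, 0.062, -0.001, 0.0]
force: [0.3, -0.6, -2.2]
finger_gap: 0.0249
finger_force: 60.1
```

```bash
python3 - <<'E'
from h import *
st()
for i in range(2):
    c=env.capture("wrist"); W=cloud(c)
    print("coupon",rect(W,.50,.60,-.05,.1,.088,.12))
    print("jaws",rect(W,.45,.65,-.08,.1,.06,.088))
np.savez("w2.npz",W=W,f=c["frame"])
cv2.imwrite("pics/w2.png",c["frame"][...,::-1])
E
```

```text
t 5.68 p [452.6   4.4 207.9] yaw 7.13 z [-0.003 -0.001 -1.   ] F [ 0.29 -0.64 -2.17] T [-0.02  0.   -0.01] gap 24.9 ff 60.1 q [ 0.2   0.08 -0.32  2.01  0.03  1.07 -1.58]
coupon {'n': 572, 'c': array([538.6,  16.4]), 's': array([ 6. , 79.1]), 'a': 7.7, 'pca': np.float64(96.6), 'mean': array([538.2,  17.9,  94.4]), 'med': array([538.2,  19.1,  94.4])}
jaws {'n': 2707, 'c': array([538.5,  16.5]), 's': array([40. , 83.3]), 'a': 7.0, 'pca': np.float64(97.2), 'mean': array([538.5,  16.1,  73. ]), 'med': array([538.2,  15.9,  73.3])}
coupon {'n': 535, 'c': array([538.3,  16.1]), 's': array([ 5.1, 78.9]), 'a': 7.2, 'pca': np.float64(97.1), 'mean': array([538.5,  16.2,  94.5]), 'med': array([538.5,  16.1,  94.4])}
jaws {'n': 2742, 'c': array([538.7,  16.1]), 's': array([39.7, 83.3]), 'a': 6.6, 'pca': np.float64(96.9), 'mean': array([538.8,  16.3,  73.4]), 'med': array([538.6,  16.3,  73.3])}
```

View pics/w2.png

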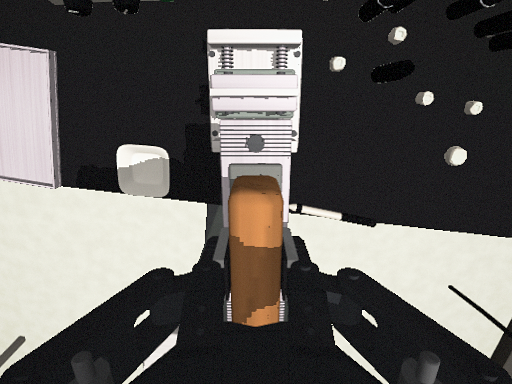

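```bash
python3 - <<'E'
from h import *
s=env.sense()
d=np.load("w2.npz");W=d["W"]
R0=R.from_quat(s["tcp_rot"]);T=R0.inv().apply(W.reshape(-1,3)-np.array(s["eef_pos"])).reshape(W.shape)*1000
L=T.reshape(-1,3)
def plane(m,n):
    Q=L[m]; A=np.c_[Q[:,:2],np.ones(len(Q))]
    k=np.linalg.lstsq(A,Q[:,2],rcond=None)[0]
    r=Q[:,2]-A@k; g=abs(r)<1.5
    k=np.linalg.lstsq(A[g],Q[g,2],rcond=None)[0]
    print(n,len(Q),"slope deg",np.degrees(k[:2]).round(2),"z0",k[2].round(2),"x",np.percentile(Q[:,0],[1,99]).round(1),"y",np.percentile(Q[:,1],[1,50,99]).round(1))
for row in range(112,180,6): print(row,T[row,255].round(1))
f=np.isfinite(L[:,2])
plane(f&(abs(L[:,1])<9)&(L[:,0]>-30)&(L[:,0]<34)&(L[:,2]<-24)&(L[:,2]>-38),"griptop")
plane(f&(abs(L[:,1])<24)&(L[:,0]>46)&(L[:,0]<85)&(L[:,2]<20)&(L[:,2]>0),"blade")
E
```

```text
112 [ 67.1  -0.3 171. ]
118 [ 59.3  -0.3 200. ]
124 [65.  -0.2 10.7]
130 [61.8 -0.2 10.3]
136 [58.7 -0.2  8.5]
142 [55.5 -0.2  7.8]
148 [52.2 -0.2  7.9]
154 [48.4 -0.2 10.1]
160 [45.  -0.2 10. ]
166 [42.6 -0.2  5.1]
172 [39.2 -0.2  5. ]
178 [38.4 -0.2 -4.9]
griptop 4408 slope deg [0.15 0.01] z0 -29.9 x [-29.2  33.6] y [-8.8 -0.2  8.8]
blade 2848 slope deg [0.66 0.12] z0 9.38 x [46.2 67.6] y [-19.4   0.4  19.7]
```

```bash
python3 -c "
from h import *
st();inc([.475,.0084,.118],7.1)"
```

```text
t 5.78 p [453.2   4.3 208.5] yaw 7.09 z [-0.002 -0.    -1.   ] F [ 0.28 -0.07 -2.16] T [ 0.07 -0.   -0.03] gap 25.2 ff 60.1 q [ 0.2   0.08 -0.32  2.    0.03  1.07 -1.58]
inc [ 2.23 -0.13  9.05] [ 0.01  0.1  -0.01]
```

>>> step_arm([
  [1.5, -0.1, 2, 0, 0, 0],
  [2.2, -0.1, 5, 0, 0, 0],
  [2.2, -0.1, 8, 0, 0, 0],
  [2.2, -0.1, 9, 0, 0, 0],
  [2.2, -0.1, 9, 0, 0, 0],
  [2.2, -0.1, 9, 0, 0, 0],
  [2.2, -0.1, 9, 0, 0, 0],
])

```text
clock: 6.37
eef_pos: [0.4766, 0.0094, 0.1208]
tcp_rot: [0.998, 0.063, 0.001, 0.0]
force: [-0.1, 0.5, -1.4]
finger_gap: 0.0252
finger_force: 60.0
```

```bash
python3 -c "
from h import *
st();inc([.475,.0084,.118],7.1)"
```

```text
t 6.37 p [476.6   9.4 120.8] yaw 7.21 z [ 0.003 -0.    -1.   ] F [-0.05  0.51 -1.39] T [0.03 0.01 0.03] gap 25.2 ff 60.0 q [ 0.18  0.22 -0.32  2.06  0.09  0.87 -1.64]
inc [-0.17  0.08  0.28] [ 0.03 -0.17  0.11]
```

>>> step_arm([
  [-0.1, 0, 0.5, 0, 0, 0],
  [-0.1, 0, 0.9, 0, 0, 0],
  [-0.1, 0, 0.9, 0, 0, 0],
  [-0.1, 0, 0.9, 0, 0, 0],
])

```text
clock: 6.7
eef_pos: [0.4742, 0.0095, 0.1105]
tcp_rot: [0.998, 0.063, 0.0, 0.0]
force: [-0.1, -0.3, -2.5]
finger_gap: 0.0254
finger_force: 60.0
```

>>> step_arm([
  [0, 0, 0.2, 0, 0, 0],
  [0, 0, 0.2, 0, 0, 0],
  [0, 0, 0.2, 0, 0, 0],
])

```text
clock: 6.95
eef_pos: [0.4751, 0.0096, 0.1088]
tcp_rot: [0.998, 0.063, 0.001, 0.0]
force: [-0.5, -0.3, 1.1]
finger_gap: 0.025
finger_force: 60.4
```

```bash
python3 -c "
from h import *
st()"
```

```text
t 6.95 p [475.1   9.6 108.8] yaw 7.26 z [ 0.002 -0.    -1.   ] F [-0.48 -0.28  1.1 ] T [-0.   -0.14 -0.02] gap 25.0 ff 60.4 q [ 0.17  0.24 -0.32  2.07  0.1   0.85 -1.65]
```

>>> step_arm([
  [0, 0, 0.3, 0, 0, 0],
  [0, 0, 0.4, 0, 0, 0],
  [0, 0, 0.4, 0, 0, 0],
])

```text
clock: 7.2
eef_pos: [0.4751, 0.0096, 0.1047]
tcp_rot: [0.998, 0.063, 0.001, 0.0]
force: [-0.4, -0.3, 5.4]
finger_gap: 0.0249
finger_force: 60.9
```

```bash
python3 -c "
from h import *
st();c=env.capture('wrist');W=cloud(c);st()
cv2.imwrite('pics/w3.png',c['frame'][40:160,180:330,::-1].repeat(4,0).repeat(4,1))
print('jaws',rect(W,.45,.65,-.08,.1,.055,.08))"
```

```text
t 7.2 p [475.1   9.6 104.7] yaw 7.26 z [ 0.002 -0.    -1.   ] F [-0.38 -0.27  5.39] T [-0.03 -0.36 -0.02] gap 24.9 ff 60.9 q [ 0.17  0.25 -0.32  2.07  0.1   0.84 -1.65]
t 7.25 p [475.1   9.6 104.7] yaw 7.26 z [ 0.002  0.    -1.   ] F [0.   0.61 3.42] T [-0.01 -0.4  -0.02] gap 25.1 ff 60.9 q [ 0.17  0.25 -0.32  2.07  0.1   0.84 -1.65]
jaws {'n': 4275, 'c': array([539. ,  16.2]), 's': array([40., 84.]), 'a': 7.2, 'pca': np.float64(96.2), 'mean': array([544.2,  16.7,  68.1]), 'med': array([546.9,  17.1,  68.2])}
```

View pics/w3.png

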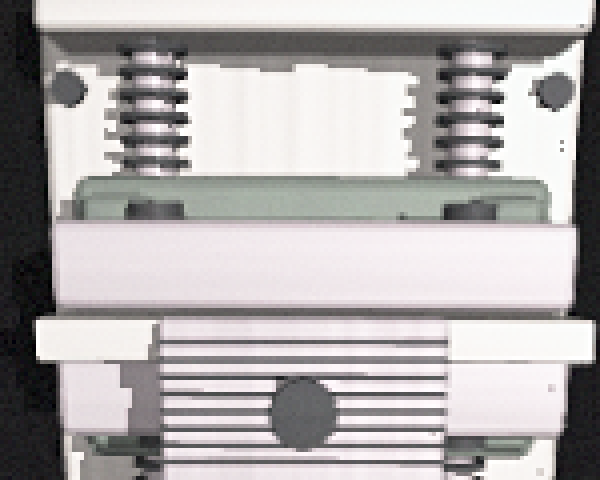

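>>> step_arm([
  [0.3, 0, -0.1, 0, 0, 0],
  [1.0, 0, -0.15, 0, 0, 0],
  [1.7, 0, -0.15, 0, 0, 0],
  [2.4, 0, -0.15, 0, 0, 0],
  [3.1, 0, -0.15, 0, 0, 0],
  [3.8, 0, -0.15, 0, 0, 0],
  [4.5, 0, -0.15, 0, 0, 0],
  [5.2, 0, -0.15, 0, 0, 0],
  [5.9, 0, -0.15, 0, 0, 0],
  [6.6, 0, -0.15, 0, 0, 0],
])

```text
clock: 8.08
eef_pos: [0.5403, 0.018, 0.1057]
tcp_rot: [0.998, 0.063, -0.0, 0.0]
force: [-3.8, -0.9, 3.3]
finger_gap: 0.0253
finger_force: 60.9
```

```bash
python3 -c "
from h import *
st();c=env.capture('wrist');W=cloud(c)
print('jaws',rect(W,.45,.65,-.08,.1,.055,.08))"
```

```text
t 8.08 p [540.3  18.  105.7] yaw 7.26 z [-0.001 -0.    -1.   ] F [-3.82 -0.9   3.33] T [-0.1   0.68 -0.02] gap 25.3 ff 60.9 q [ 0.14  0.35 -0.31  1.92  0.14  0.89 -1.68]
jaws {'n': 1902, 'c': array([572. ,  51.2]), 's': array([165.3,  77.8]), 'a': 57.1, 'pca': np.float64(88.9), 'mean': array([558.1,  16.6,  68.3]), 'med': array([558.6,  -4.9,  68.7])}
```

>>> step_arm([
  [0.7, 0, 0, 0, 0, 0],
  [1.4, 0, 0, 0, 0, 0],
  [2.1, 0, 0, 0, 0, 0],
  [2.8, 0, 0, 0, 0, 0],
  [3.5, 0, 0, 0, 0, 0],
  [4.2, 0, 0, 0, 0, 0],
  [4.9, 0, 0, 0, 0, 0],
  [5.6, 0, 0, 0, 0, 0],
  [6.3, 0, 0, 0, 0, 0],
  [7.0, 0, 0, 0, 0, 0],
  [7.4, 0, 0, 0, 0, 0],
])

```text
clock: 9.05
eef_pos: [0.6142, 0.0274, 0.1058]
tcp_rot: [0.998, 0.063, 0.0, -0.0]
force: [-3.8, -0.3, 4.1]
finger_gap: 0.025
finger_force: 60.9
```

```bash
python3 -c "
from h import *
st();c=env.capture('side');W=cloud(c);cv2.imwrite('pics/s3.png',cv2.resize(c['frame'][150:290,190:350,::-1],None,fx=5,fy=4.2,interpolation=2));st()
c=env.capture('top');W=cloud(c)
print('jaws',rect(W,.45,.65,-.08,-.005,.06,.08),rect(W,.45,.65,.04,.08,.06,.08))
W=np.load('top0.npz')['W']
print('jaws0',rect(W,.45,.65,-.08,-.005,.06,.08),rect(W,.45,.65,.04,.08,.06,.08))
"
```

```text
t 9.05 p [614.2  27.4 105.8] yaw 7.26 z [ 0.  0. -1.] F [-3.81 -0.33  4.12] T [-0.13  1.16  0.03] gap 25.0 ff 60.9 q [ 0.11  0.47 -0.3   1.75  0.16  0.95 -1.69]
t 9.1 p [614.7  27.5 105.8] yaw 7.26 z [ 0.001  0.    -1.   ] F [-1.   -1.26  3.61] T [-0.22  0.95 -0.04] gap 25.4 ff 60.9 q [ 0.11  0.47 -0.3   1.74  0.16  0.95 -1.69]
jaws {'n': 0, 'c': array([0., 0.]), 's': array([0., 0.]), 'a': 0.0, 'pca': np.float64(nan), 'mean': array([nan, nan, nan]), 'med': array([nan, nan, nan])} {'n': 0, 'c': array([0., 0.]), 's': array([0., 0.]), 'a': 0.0, 'pca': np.float64(nan), 'mean': array([nan, nan, nan]), 'med': array([nan, nan, nan])}
jaws0 {'n': 49, 'c': array([543.6, -15.1]), 's': array([37.7, 18.4]), 'a': 6.9, 'pca': np.float64(7.9), 'mean': array([540.6, -15.2,  73.6]), 'med': array([536.8, -15.1,  74. ])} {'n': 41, 'c': array([536.6,  50.5]), 's': array([37.9, 16.9]), 'a': 0.9, 'pca': np.float64(1.4), 'mean': array([534.4,  49.2,  73.3]), 'med': array([530.3,  49.2,  73.9])}
  avg = a.mean(axis, **keepdims_kw)
  ret = um.true_divide(
h.py:21: RuntimeWarning: Degrees of freedom <= 0 for slice
  ev,V=np.linalg.eigh(np.cov(Q[:,:2].T)); v=V[:,1]
  c *= np.true_divide(1, fact)
  c *= np.true_divide(1, fact)
h.py:22: RuntimeWarning: Mean of empty slice.
  return dict(n=len(Q),c=np.round(c,1),s=np.round(s,1),a=round(a,1),pca=round(np.degrees(np.arctan2(v[1],v[0]))%180,1),mean=np.round(Q.mean(0)*1000,1),med=np.round(np.median(Q,0)*1000,1))
  return _methods._mean(a, axis=axis, dtype=dtype,
```

View pics/s3.png

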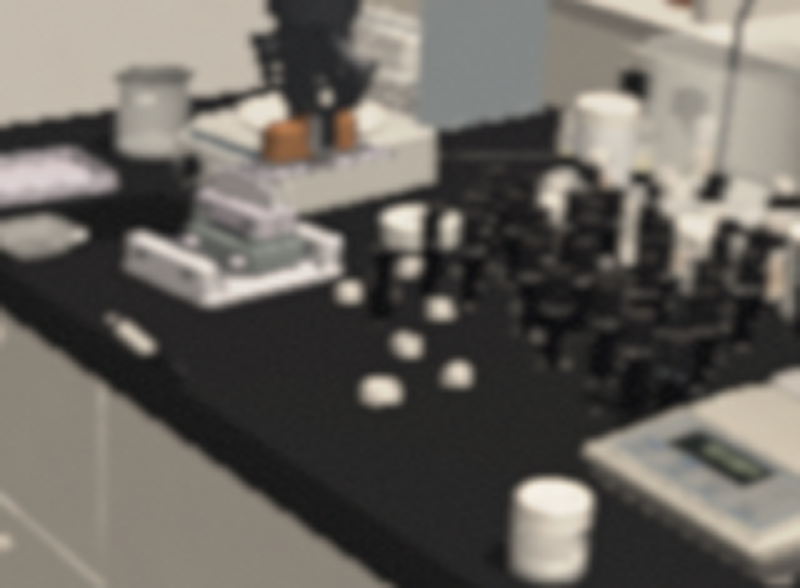

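>>> step_arm([
  [0, 0, -3.5, 0, 0, 0],
  [0, 0, -4, 0, 0, 0],
  [-2, 0, -4, 0, 0, 0],
  [-5.5, 0, -4, 0, 0, 0],
  [-9, 0, -4, 0, 0, 0],
  [-12, 0, -4, 0, 0, 0],
  [-14, 0, -4, 0, 0, 0],
  [-14, 0, -4, 0, 0, 0],
  [-14, 0, -4, 0, 0, 0],
  [-14, 0, -4, 0, 0, 0],
])

```text
clock: 9.98
eef_pos: [0.4758, 0.0098, 0.1461]
tcp_rot: [0.998, 0.063, 0.002, -0.0]
force: [1.4, 0.3, -1.7]
finger_gap: 0.0252
finger_force: 60.2
```

```bash
python3 - <<'E'
from h import *
st()
c=env.capture("wrist"); W=cloud(c); s=env.sense(); st()
R0=R.from_quat(s["tcp_rot"]);L=R0.inv().apply(W.reshape(-1,3)-np.array(s["eef_pos"]))*1000
def plane(m,n):
    Q=L[m]; A=np.c_[Q[:,:2],np.ones(len(Q))]
    k=np.linalg.lstsq(A,Q[:,2],rcond=None)[0]
    print(n,len(Q),"slope deg",np.degrees(k[:2]).round(2),"z0",k[2].round(2),"x",np.percentile(Q[:,0],[1,99]).round(1))
f=np.isfinite(L[:,2])
plane(f&(abs(L[:,1])<9)&(L[:,0]>-30)&(L[:,0]<34)&(L[:,2]<-24)&(L[:,2]>-38),"griptop")
plane(f&(abs(L[:,1])<24)&(L[:,0]>46)&(L[:,0]<85)&(L[:,2]<25)&(L[:,2]>-5),"blade")
print("coupon",rect(W,.50,.60,-.05,.1,.088,.10))
x=R0.as_matrix()[:,0]
p=s["eef_pos"]; print("rel",((p[0]-.5385)*.9923+(p[1]-.0163)*.1236)*1000,((p[1]-.0163)*.9923-(p[0]-.5385)*.1236)*1000)
E
```

```text
t 9.98 p [475.8   9.8 146.1] yaw 7.27 z [ 0.003  0.    -1.   ] F [ 1.37  0.31 -1.72] T [-0.01 -0.01  0.01] gap 25.2 ff 60.2 q [ 0.18  0.19 -0.33  2.03  0.08  0.93 -1.63]
t 10.03 p [476.    9.9 146.1] yaw 7.28 z [ 0.003  0.    -1.   ] F [-0.34  0.38 -1.23] T [-0.02 -0.06 -0.11] gap 25.3 ff 60.2 q [ 0.18  0.19 -0.33  2.03  0.07  0.93 -1.63]
griptop 4405 slope deg [ 0.1 -0.1] z0 -30.23 x [-29.1  33.6]
blade 2854 slope deg [1.27 0.  ] z0 8.3 x [46.2 67.7]
coupon {'n': 370, 'c': array([538.8,  16.3]), 's': array([ 5.6, 79.6]), 'a': 7.1, 'pca': np.float64(97.2), 'mean': array([539.1,  14.3,  94.3]), 'med': array([540.2,  -8.9,  94.3])}
rel -62.8164214911092 1.4026878179951792
```

>>> step_arm([
  [-0.1, 0.1, 2, 0, 0, 0],
  [-0.1, 0.1, 3.2, 0, 0, 0],
  [-0.1, 0.1, 3.7, 0, 0, 0],
  [-0.1, 0.1, 4.05, 0, 0, 0],
  [-0.1, 0.1, 4.1, 0, 0, 0],
  [-0.1, 0.1, 4.1, 0, 0, 0],
])

```text
clock: 10.53
eef_pos: [0.4753, 0.0088, 0.1059]
tcp_rot: [0.998, 0.063, 0.002, -0.0]
force: [-1.1, -1.0, 3.5]
finger_gap: 0.0253
finger_force: 60.8
```

>>> step_arm([
  [0.3, 0, 0, 0, 0, 0],
  [1.0, 0, 0, 0, 0, 0],
  [1.7, 0, 0, 0, 0, 0],
  [2.4, 0, 0, 0, 0, 0],
  [3.1, 0, 0, 0, 0, 0],
  [3.8, 0, 0, 0, 0, 0],
  [4.5, 0, 0, 0, 0, 0],
  [5.2, 0, 0, 0, 0, 0],
  [5.9, 0, 0, 0, 0, 0],
  [6.6, 0, 0, 0, 0, 0],
])

```text
clock: 11.37
eef_pos: [0.5394, 0.0168, 0.1047]
tcp_rot: [0.998, 0.063, -0.0, 0.0]
force: [-4.4, -0.5, 4.2]
finger_gap: 0.025
finger_force: 61.0
```

>>> step_arm([
  [0.7, 0, 0, 0, 0, 0],
  [1.4, 0, 0, 0, 0, 0],
  [2.1, 0, 0, 0, 0, 0],
  [2.8, 0, 0, 0, 0, 0],
  [3.5, 0, 0, 0, 0, 0],
  [4.2, 0, 0, 0, 0, 0],
  [4.9, 0, 0, 0, 0, 0],
  [5.6, 0, 0, 0, 0, 0],
  [6.3, 0, 0, 0, 0, 0],
  [7.0, 0, 0, 0, 0, 0],
  [7.4, 0, 0, 0, 0, 0],
  [7.5, 0, 0, 0, 0, 0],
])

```text
clock: 12.37
eef_pos: [0.6142, 0.0265, 0.1047]
tcp_rot: [0.998, 0.063, 0.0, -0.0]
force: [-5.0, -1.0, 3.8]
finger_gap: 0.025
finger_force: 61.0
```

>>> step_arm([
  [0, 0, -3.5, 0, 0, 0],
  [0, 0, -4, 0, 0, 0],
  [-2, 0, -4, 0, 0, 0],
  [-5.5, 0, -4, 0, 0, 0],
  [-9, 0, -4, 0, 0, 0],
  [-12, 0, -4, 0, 0, 0],
  [-14, 0, -4, 0, 0, 0],
  [-14, 0, -4, 0, 0, 0],
  [-14, 0, -4, 0, 0, 0],
  [-14, 0, -4, 0, 0, 0],
])

```text
clock: 13.2
eef_pos: [0.4761, 0.0088, 0.1451]
tcp_rot: [0.998, 0.063, 0.002, -0.0]
force: [0.5, -0.1, -2.9]
finger_gap: 0.0255
finger_force: 60.2
```

>>> step_arm([
  [-0.1, 0, 2, 0, 0, 0],
  [-0.1, 0, 3.2, 0, 0, 0],
  [-0.1, 0, 3.6, 0, 0, 0],
  [-0.1, 0, 3.9, 0, 0, 0],
  [-0.1, 0, 3.95, 0, 0, 0],
  [-0.1, 0, 3.95, 0, 0, 0],
])

```text
clock: 13.7
eef_pos: [0.4754, 0.0089, 0.1064]
tcp_rot: [0.998, 0.063, 0.002, -0.0]
force: [-0.3, 0.2, 2.2]
finger_gap: 0.0249
finger_force: 60.7
```

>>> step_arm([
  [0.3, 0, 0, 0, 0, 0],
  [1.0, 0, 0, 0, 0, 0],
  [1.7, 0, 0, 0, 0, 0],
  [2.4, 0, 0, 0, 0, 0],
  [3.1, 0, 0, 0, 0, 0],
  [3.8, 0, 0, 0, 0, 0],
  [4.5, 0, 0, 0, 0, 0],
  [5.2, 0, 0, 0, 0, 0],
  [5.9, 0, 0, 0, 0, 0],
  [6.6, 0, 0, 0, 0, 0],
])

```text
clock: 14.53
eef_pos: [0.5395, 0.0169, 0.1052]
tcp_rot: [0.998, 0.063, -0.0, 0.0]
force: [-3.6, -1.5, 4.5]
finger_gap: 0.0251
finger_force: 60.9
```

>>> step_arm([
  [0.7, 0, 0, 0, 0, 0],
  [1.4, 0, 0, 0, 0, 0],
  [2.1, 0, 0, 0, 0, 0],
  [2.8, 0, 0, 0, 0, 0],
  [3.5, 0, 0, 0, 0, 0],
  [4.2, 0, 0, 0, 0, 0],
  [4.9, 0, 0, 0, 0, 0],
  [5.6, 0, 0, 0, 0, 0],
  [6.3, 0, 0, 0, 0, 0],
  [7.0, 0, 0, 0, 0, 0],
  [7.6, 0, 0, 0, 0, 0],
  [7.7, 0, 0, 0, 0, 0],
])

```text
clock: 15.53
eef_pos: [0.6166, 0.0267, 0.1053]
tcp_rot: [0.998, 0.063, 0.0, -0.0]
force: [-3.6, -1.1, 3.7]
finger_gap: 0.0254
finger_force: 61.0
```

>>> step_arm([
  [0, 0, -3.5, 0, 0, 0],
  [0, 0, -6, 0, 0, 0],
  [0, 0, -9, 0, 0, 0],
  [-2, 0, -12, 0, 0, 0],
  [-5, 0, -12, 0, 0, 0],
  [-9, 0, -12, 0, 0, 0],
  [-12, 0, -12, 0, 0, 0],
  [-14, 0, -12, 0, 0, 0],
  [-14, 0, -12, 0, 0, 0],
])

```text
clock: 16.28
eef_pos: [0.4732, 0.008, 0.2247]
tcp_rot: [0.998, 0.063, -0.0, 0.001]
force: [-0.8, -0.4, -2.5]
finger_gap: 0.0253
finger_force: 60.2
```

```bash
python3 - <<'E'
from h import *
st()
for n in("top",):
    c=env.capture(n);W=cloud(c)
    for z0 in (.007,.009): print("tray",rect(W,.36,.58,.24,.375,z0,.02))
    np.savez("top1.npz",W=W)
inc([.46,.306,.22],0)
E
```

```text
t 16.28 p [473.2   8.  224.7] yaw 7.22 z [-0.001 -0.002 -1.   ] F [-0.84 -0.35 -2.5 ] T [-0.01  0.03  0.03] gap 25.3 ff 60.2 q [ 0.2   0.1  -0.32  1.94  0.04  1.11 -1.59]
tray {'n': 308, 'c': array([486.5, 310.6]), 's': array([116.2, 183.6]), 'a': 88.6, 'pca': np.float64(177.7), 'mean': array([480.1, 309.5,  11.2]), 'med': array([476.8, 312. ,  10.5])}
tray {'n': 189, 'c': array([479.2, 303.6]), 's': array([100.9, 169.1]), 'a': 87.7, 'pca': np.float64(177.6), 'mean': array([477.9, 308.7,  13.4]), 'med': array([474.8, 310.8,  13.2])}
inc [  2.18 -29.72   0.48] [ 0.06 -0.14  7.23]
```

>>> step_arm([
  [-3, -29.3, 0, 0, 0, 9.6],
  [-3, -29.3, 0, 0, 0, 9.6],
  [-3, -29.3, 0, 0, 0, 9.6],
  [-3, -29.3, 0, 0, 0, 9.6],
  [-3, -29.3, 0, 0, 0, 9.6],
  [-3, -29.3, 0, 0, 0, 9.6],
  [-3, -29.3, 0, 0, 0, 9.6],
  [-3, -29.3, 0, 0, 0, 9.6],
  [-3, -29.3, 0, 0, 0, 9.6],
  [-3, -29.3, 0, 0, 0, 9.6],
  [-3, -29.3, 0, 0, 0, 9.6],
])

```text
clock: 17.25
eef_pos: [0.4109, 0.2947, 0.2248]
tcp_rot: [1.0, -0.021, 0.0, 0.0]
force: [-0.8, -0.7, -1.5]
finger_gap: 0.0255
finger_force: 60.2
```

```bash
python3 - <<'E'
from h import *
st()
c=env.capture("wrist");W=cloud(c);np.savez("w4.npz",W=W,f=c["frame"]);cv2.imwrite("pics/w4.png",c["frame"][...,::-1])
for z0 in (.007,.0095): print("tray",rect(W,.36,.60,.24,.375,z0,.02))
E
```

```text
t 17.25 p [410.9 294.7 224.8] yaw -2.45 z [ 0. -0. -1.] F [-0.82 -0.75 -1.48] T [ 0.   -0.03  0.01] gap 25.5 ff 60.2 q [-0.2   0.18 -0.57  1.87  0.1   1.12 -2.42]
tray {'n': 971, 'c': array([477.7, 309.3]), 's': array([ 92.7, 171.7]), 'a': 87.8, 'pca': np.float64(154.3), 'mean': array([511.3, 319.5,  12.6]), 'med': array([526.2, 343.2,  13.1])}
tray {'n': 883, 'c': array([477.7, 309.3]), 's': array([ 92.7, 171.7]), 'a': 87.8, 'pca': np.float64(154.4), 'mean': array([511.5, 318.9,  13. ]), 'med': array([527.3, 341.7,  13.2])}
```

View pics/w4.png

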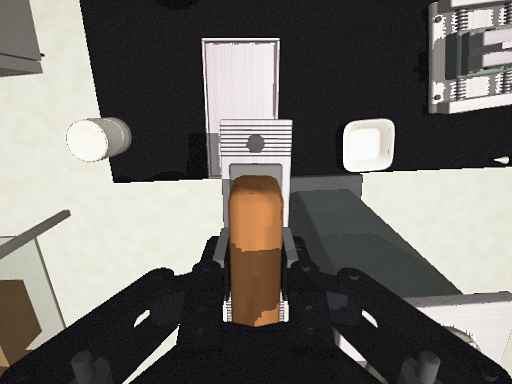

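```bash
python3 -c "
from h import *
inc([.4792,.3093,.06],-2.2);inc([.4792,.3093,.021],-2.2)"
```

```text
inc [ 6.76 -1.81 16.49] [ 0.03 -0.02 -0.3 ]
inc [ 6.76 -1.81 20.39] [ 0.03 -0.02 -0.3 ]
```

>>> step_arm([
  [3, -1, 0, 0, 0, -0.3],
  [6, -1.8, 0, 0, 0, -0.3],
  [6.8, -1.8, 2, 0, 0, -0.3],
  [6.8, -1.8, 6, 0, 0, -0.3],
  [6.8, -1.8, 10, 0, 0, -0.3],
  [6.8, -1.8, 14, 0, 0, -0.3],
  [6.8, -1.8, 16.5, 0, 0, -0.3],
  [6.8, -1.8, 16.5, 0, 0, -0.3],
  [6.8, -1.8, 16.5, 0, 0, -0.3],
  [6.8, -1.8, 16.5, 0, 0, -0.3],
])

```text
clock: 18.13
eef_pos: [0.4802, 0.3112, 0.0621]
tcp_rot: [1.0, -0.019, 0.002, -0.001]
force: [-0.3, 1.3, -1.2]
finger_gap: 0.0251
finger_force: 60.1
```

```bash
python3 -c "
from h import *
st();inc([.4792,.3093,.021],-2.2)"
```

```text
t 18.13 p [480.2 311.2  62.1] yaw -2.13 z [ 0.003  0.002 -1.   ] F [-0.26  1.31 -1.17] T [0.02 0.01 0.04] gap 25.1 ff 60.1 q [-0.26  0.48 -0.49  1.88  0.3   0.85 -2.51]
inc [-0.11  0.21  4.11] [-0.11 -0.18  0.07]
```

>>> step_arm([
  [-0.1, 0.2, 2, 0, 0, 0],
  [-0.1, 0.2, 3, 0, 0, 0],
  [-0.1, 0.2, 3.6, 0, 0, 0],
  [-0.1, 0.2, 4.0, 0, 0, 0],
  [-0.1, 0.2, 4.2, 0, 0, 0],
  [-0.1, 0.2, 4.2, 0, 0, 0],
])

```text
clock: 18.63
eef_pos: [0.4775, 0.3092, 0.0185]
tcp_rot: [1.0, -0.018, 0.0, -0.0]
force: [0.4, 0.1, -2.0]
finger_gap: 0.0251
finger_force: 60.3
```

```bash
python3 -c "
from h import *
st()"
```

```text
t 18.63 p [477.5 309.2  18.5] yaw -2.04 z [ 0.  0. -1.] F [ 0.43  0.05 -1.98] T [-0.05  0.    0.  ] gap 25.1 ff 60.3 q [-0.28  0.54 -0.47  1.91  0.34  0.77 -2.54]
```

Not yet on the floor; lower until force rises.

>>> step_arm([
  [0.05, 0, 0.15, 0, 0, 0],
  [0.05, 0, 0.15, 0, 0, 0],
  [0.05, 0, 0.15, 0, 0, 0],
])

```text
clock: 18.88
eef_pos: [0.4778, 0.3093, 0.0182]
tcp_rot: [1.0, -0.018, 0.0, 0.0]
force: [-2.6, -0.9, 4.3]
finger_gap: 0.0253
finger_force: 61.2
```

Contact. Release partly, then lift.

>>> step_arm([
  [0, 0, -0.05, 0, 0, 0],
  [0, 0, -0.05, 0, 0, 0],
  [0, 0, -0.05, 0, 0, 0],
  [0, 0, -0.05, 0, 0, 0],
  [0, 0, -0.05, 0, 0, 0],
], gripper=0.55)

```text
clock: 19.3
eef_pos: [0.4779, 0.309, 0.0174]
tcp_rot: [1.0, -0.018, 0.0, -0.0]
force: [-1.1, -0.6, 0.4]
finger_gap: 0.0472
finger_force: 0.0
```

>>> step_arm([
  [0, 0, -1.5, 0, 0, 0],
  [0, 0, -4, 0, 0, 0],
  [0, 0, -8, 0, 0, 0],
  [0, 0, -12, 0, 0, 0],
  [0, 0, -16, 0, 0, 0],
  [0, 0, -20, 0, 0, 0],
  [-6, 0, -20, 0, 0, 0],
  [-6, 0, -20, 0, 0, 0],
  [-6, 0, -20, 0, 0, 0],
  [-6, 0, -20, 0, 0, 0],
])

```text
clock: 20.13
eef_pos: [0.4172, 0.3112, 0.2176]
tcp_rot: [1.0, -0.017, 0.001, 0.0]
force: [0.8, 0.1, -0.6]
finger_gap: 0.047
finger_force: 0.0
```

```bash
python3 - <<'E'
from h import *
st()
c=env.capture("wrist");W=cloud(c);cv2.imwrite("pics/w5.png",c["frame"][...,::-1])
print("grip",rect(W,.38,.58,.26,.36,.04,.06)); print("tray+file",rect(W,.36,.60,.24,.375,.0095,.02))
c=env.capture("top");a=c["frame"][130:260,80:420,::-1];b=np.load("top0.npz")["f"][130:260,80:420,::-1]
cv2.imwrite("pics/v5.png",cv2.resize(np.vstack([a,b]),None,fx=2.3,fy=2.3,interpolation=2))
E
```

```text
t 20.13 p [417.2 311.2 217.6] yaw -1.94 z [ 0.001 -0.    -1.   ] F [ 0.84  0.11 -0.65] T [-0.02 -0.02 -0.01] gap 47.0 ff 0.0 q [-0.22  0.21 -0.58  1.85  0.13  1.12 -2.45]
grip {'n': 1656, 'c': array([475.7, 309. ]), 's': array([25.9, 79.9]), 'a': 87.5, 'pca': np.float64(177.7), 'mean': array([477.1, 309.1,  47.5]), 'med': array([477.6, 309.1,  47.9])}
tray+file {'n': 1630, 'c': array([477.2, 309.3]), 's': array([ 92.4, 172.2]), 'a': 87.7, 'pca': np.float64(178.5), 'mean': array([488.8, 308.9,  12.5]), 'med': array([503.4, 308.5,  12.9])}
```

View pics/w5.png

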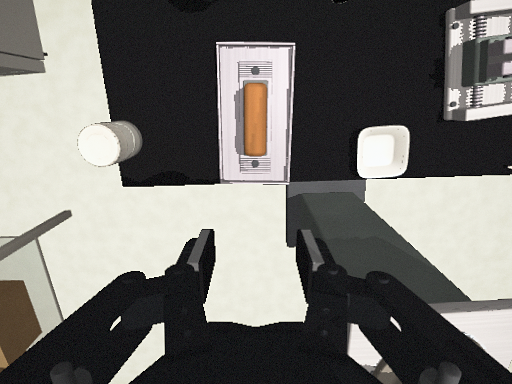

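View pics/v5.png

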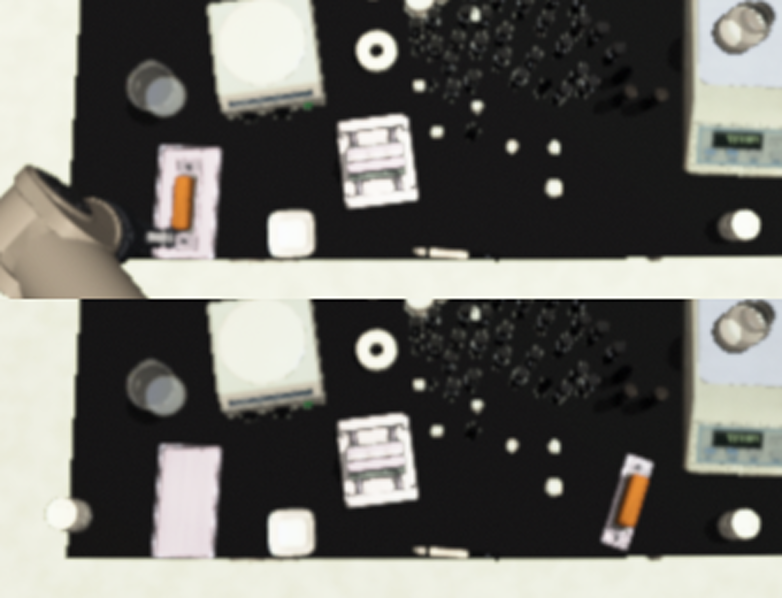

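The wrist picture shows the file flat in the tray, its grip centred at (255,120). In the top pictures everything else is where it started. The gel jar is hidden under the arm there but still stands at (110,143) in the wrist view.

```bash
python3 -c "
from rig import env
print(env.finish_job())"
```

```text
the job is handed in; nothing more can be done
None
```

The job is handed in at about 20 s: I gave the coupon's edge three full forward strokes with the file lifted clear between them, laid the file flat in the tray and let go, and the pictures show the other things standing where they were.

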